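# Lock the spool and hold the tensioner back for threading

## Task

Get the tape rewinder on the network bench ready for threading: lock the empty black spool by setting the green tapered cone down into its bore until the cone's collar sits flat on the spool, and let go of it. Then push the sprung tensioner arm with the yellow roller back, away from the spool, past its click and nearly to its stop, and keep holding it there with the gripper: the program finishes while still holding the arm back, because it springs forward if released. Leave everything else on the bench (including the larger white cone) where it is.

Things in the scene. Friction and masses are not known exactly. Their poses are not given: they have to be found in the camera images.
- green_cone_mid (a point): Green plastic cone, loose, 60 g, upright, 80 mm tall: plug below tapering from 36.6 down to 28 mm diameter, 34 mm long; collar 54 mm diameter, 6 mm thick; round grip on top 24 mm diameter, 40 mm tall. Point on its axis (z, up) 40 mm above its bottom: top of the collar, where the grip begins; the collar's underside is 6 mm lower. Seated, this point is 6 mm above the bore's mouth.
- bore (a point): Centre of the mouth of the spool's bore, in the spool's top face, 85 mm above the table. Empty black spool fixed on the rewinder: 45 mm tall, flanges 100 mm diameter, bore 40 mm diameter and 45 mm deep. z up; x, y as the rewinder's.
- tensioner (a joint): Sprung arm, rad, turns anticlockwise from above about a vertical pivot. 0 = at rest (start), grows as pushed back from the spool, end stop 0.62. At the roller it resists with 5 N at rest, 11 N climbing the pawl, eases to 6 N past the crest (0.32); the click is complete at 0.51, then 10 to 11 N up to the stop. Nothing latches: released, it springs back to 0. Nearly at its stop: above 0.53.
- roller (a point): Centre of the upright yellow roller at the arm's free end: 24 mm diameter, 65 mm tall (32 mm above and below this point, the steel arm under it), fixed to the arm, 100 mm from the pivot axis. Grip it from above or push it on its spool side. It moves on a level arc about the pivot, 62 mm long, away from the spool.
- pivot (a point): Point on the tensioner's vertical pivot axis, at the same height as the roller's centre (in the free air above the low steel boss). Axes are the rewinder's; at rest the arm points from here along -x.
- pawl_top (a point): Top of the red tab on the brass pawl slider, in a black guide behind the pivot; the pawl slides back by 3 mm as the arm nears the click's crest and jumps forward once past it. Only an indicator, not to be touched.
- rewinder: Blue tape rewinder, fixed to the table, 200 mm (x) by 300 mm (y), case 40 mm tall; origin at the centre of its underside; x points to its rear, y to its left where the spool is. Spool axis at (0, 85) mm, tensioner pivot at (35, -35) mm; a fixed white idler roller on an aluminium block at (76, 25) mm reaches 86 mm, the pawl at (87, -35) mm reaches 78 mm.
- white_cone_mid (a point): Bystander: larger white cone, loose, same shape and 80 mm tall, but its plug is 48 to 57 mm and its collar 68 mm in diameter (too big for the bore). Point on its axis at half height. May stand where the green cone or the jar stands on other starts.
- jar: Bystander: amber screw jar with black cap, 54 mm in diameter, 75 mm tall; origin at the centre of its underside.
- mug: Bystander: white mug, 76 mm in diameter, 90 mm tall, handle to its +y; origin at the centre of its underside.
- tester: Bystander: flat black hand tester, 60 by 110 mm, 26 mm tall, lying on the table; origin at the centre of its underside.
- coupler: Bystander: small white coupler block, 34 by 50 mm, 28 mm tall; origin at the centre of its underside.
Mind the look-alikes: they are no part of the job. Of the things shaped like the part that bears green_cone_mid, the green one is meant.

How it is judged:
By the outcome, as a careful person would: the job done as asked, in the order asked, and still so for the second after the job is handed in, while the arm keeps its last pose, push and grip.
It also fails if it takes over 53 s, if anything falls off the work surface, if the arm or the gripper's body presses on something with over 40 N, if the wrist force passes 120 N, or if a joint passes its speed limit or range.

## Robot

A 6-joint arm with a two-finger parallel gripper is mounted at the origin on the work surface. World frame = base frame: x ahead of the robot, y to its left, z up, the work surface at z = 0. Lengths are in m, angles in rad, forces in N, time in s.
With the tool pointing down it reaches from about 0.35 to 0.875 m from the base axis. Payload 15.5 kg.
Tool frame: the origin (TCP) lies midway between the tips of the shut fingers; the grasp point (between the pads) lies 19 mm behind it; z points along the fingers, y is the direction in which the jaws open and shut (so a half turn about z gives the same grasp; the last joint's range is limited). The gripper opens to 85 mm and grips with 20 to 120 N. Pads are 22 mm wide; open, the fingers measure 114 mm over their backs; the gripper's body (76 mm by 85 mm) begins 54 mm behind the grasp point. The pads swing forward as they close: fully open they stand 13 mm farther back than shut.
Start: joints at [1.05, 0.494, 1.345, -0, 1.302, -0.096], TCP at [0.258, 0.569, 0.231] pointing down, gripper open.
Joint ranges: [-2.91, 2.91], [-0.82, 2.16], [0.22, 2.67], [-1.22, 4.37], [0.12, 2.79], [-3.08, 3.08]. Speed limits (rad/s): [1.89, 1.89, 2.57, 3.01, 3.01, 3.01].

## Interface

Orientations are given as a unit quaternion [w, x, y, z].
In Python, from station import bot gives the robot as it stands.
- The arm moves only by the tool step_arm, never from a script. Its argument "series" is a list of rows, each an object with "dp": the shift along the tool's x, y, z in m, a list of three; "rot": the turn, a rotation vector about the tool's x, y, z in degrees, a list of three. A call has 1 to 20 rows; each row shifts and turns the commanded pose from where the row before left it, along the tool's axes as they then stand; what a row does not reach is not made up. A row lasts 1/10 s, in which the tool goes at most 50 mm and 8.59 degrees, less where a joint would pass 70% of its speed; a pose out of reach is approached as far as the arm can. A call with a gripper value outside its range is refused whole. "grip" is the closure, from 0 (fully open) to 1 (shut), set as the call begins (left out, the last holds). The fingers move at their own pace and stop on an object; "grip_force" is the grip in N (left out, the last holds). Time passes only in rows, so rows that do not move let the fingers close. It gives the time, the measured TCP pose, the force and the opening at its end, in the units of the state.
- bot.state(): the state, without advancing time (a new reading comes with each control period).
- bot.grab_frame(name): name is "scene" or "top" or "wrist"; returns a dict with "img" (420x560x3 uint8, blue, green, red), "mtx" (3x3 intrinsics, pixels), "cam_to_world" (4x4, takes a point from camera to world coordinates). Camera axes: x right, y down, z forward; pixel columns grow to the right and rows downward; lengths in m; the calibration is good to about 2 mm. A picture is of the moment at which its call begins. There is no depth.
- bot.sign_off(): hands the job in, once; it reports no verdict.
The state is a dict: "time": time; "qpos": joint angles; "joint_vel": joint speeds; "effort": joint torques, N m; "tool_pos": TCP position; "ee_rot": TCP orientation; "wrist_force": force on the tool from outside, world axes, zero at the start; "ft_torque": the same for the moment, N m; "opening": opening from 0.0 (shut) to 1.0 (fully open).
Only numpy, scipy, OpenCV 4.12 (cv2) and the standard library are available. Lean on these libraries where they do the work, as an engineer would, in place of code of your own. Each camera call takes 0.05 s, during which the arm holds its last target.

## Working session

There is one attempt and no reset: what is moved stays moved. The work goes in short steps, Python scripts to look and compute and a tool call to move; the robot and the scene stay as the last step left them, time stands still between calls to the robot, and variables do not carry over. Pictures are saved under pics/ and viewed, and the job is handed in when it is done.

Besides the shell and the picture viewer there is one more tool, called after "Call:" as name(argument=value, ...) on one line, values as JSON. step_arm: Moves the arm, as the interface text tells. Its arguments: {"type":"object","properties":{"series":{"type":"array"},"grip":{"type":"number"},"grip_force":{"type":"number"}},"required":["series"]}

```bash
mkdir -p pics; ls; python3 - <<'E'
from station import bot
import cv2, numpy as np
s=bot.state(); print(s)
for n in ("scene","top","wrist"):
    f=bot.grab_frame(n); cv2.imwrite(f"pics/a_{n}.png",f["img"]); np.savez(f"pics/a_{n}.npz",**f); print(n,f["mtx"].round(1).tolist(),f["cam_to_world"].round(3).tolist())
E
```

```text
pics
{'time': 0.0, 'qpos': array([ 1.05049270e+00,  4.94181002e-01,  1.34612925e+00,  2.94792860e-06,
        1.30247679e+00, -9.54785503e-02]), 'joint_vel': array([-1.03507302e-03,  4.46909772e-04,  1.75898395e-03,  1.64360856e-04,
        6.06352264e-05, -3.64771072e-04]), 'effort': array([-3.67789136e-03, -8.82146645e+01, -3.83879220e+01, -2.44122411e-04,
        9.80949932e-03, -2.94404219e-05]), 'tool_pos': array([0.25740961, 0.56914561, 0.23070224]), 'ee_rot': array([-1.82333368e-04,  2.10819175e-01,  9.77524894e-01, -5.68679613e-04]), 'wrist_force': array([ 0.63782707, -0.07744894, -0.03495016]), 'ft_torque': array([-0.04535245,  0.06137233, -0.00392376]), 'opening': 1.0036667556254857}
scene [[457.0, 0.0, 276.7], [0.0, 457.0, 210.1], [0.0, 0.0, 1.0]] [[0.728, 0.401, -0.556, 1.084], [0.685, -0.4, 0.609, -0.596], [0.022, -0.824, -0.566, 0.674], [0.0, 0.0, 0.0, 1.0]]
top [[512.4, 0.0, 276.5], [0.0, 512.4, 215.7], [0.0, 0.0, 1.0]] [[0.008, -0.986, 0.166, 0.287], [-1.0, -0.005, 0.019, 0.005], [-0.018, -0.166, -0.986, 1.449], [0.0, 0.0, 0.0, 1.0]]
wrist [[375.7, 0.0, 283.8], [0.0, 375.7, 206.8], [0.0, 0.0, 1.0]] [[0.413, 0.869, 0.273, 0.187], [0.911, -0.393, -0.125, 0.602], [-0.001, 0.3, -0.954, 0.372], [0.0, 0.0, 0.0, 1.0]]
```

View pics/a_scene.png

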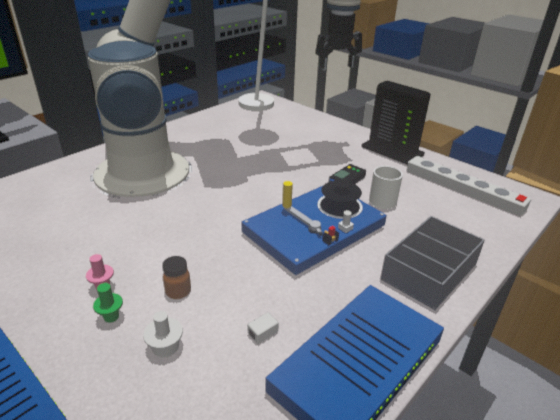

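View pics/a_top.png

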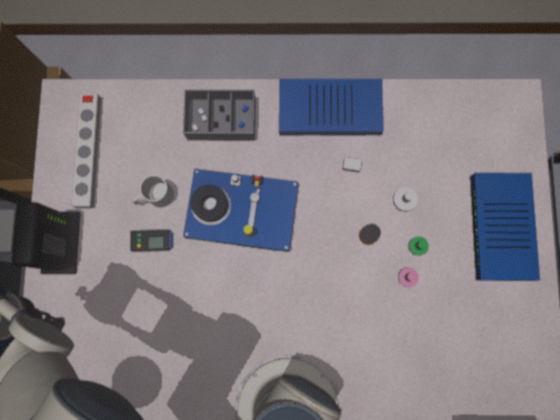

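View pics/a_wrist.png

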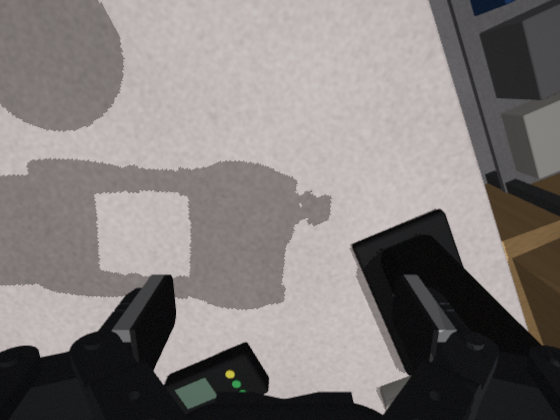

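The top view shows these cones: green at (418,246), pink at (408,277) and a larger white one at (405,199). The jar is at (370,234) and the rewinder at about (242,210), with its spool at (210,203) and yellow roller at (249,230). The green cone is the one that fits. I'll confirm it in an enlarged crop and measure.

```bash
cat > h.py <<'E'
import numpy as np, cv2
def load(n,p="a"):
    return dict(np.load(f"pics/{p}_{n}.npz"))
def ray(f,u,v):
    d=np.linalg.inv(f["mtx"])@np.array([u,v,1.]); T=f["cam_to_world"]
    return T[:3,3],T[:3,:3]@d
def plane(f,u,v,z):
    o,d=ray(f,u,v); return o+d*(z-o[2])/d[2]
def two(f,p,g,q):
    o1,d1=ray(f,*p);o2,d2=ray(g,*q)
    A=np.c_[d1,-d2]; s=np.linalg.lstsq(A,o2-o1,rcond=None)[0]
    a=o1+s[0]*d1;b=o2+s[1]*d2; return (a+b)/2,np.linalg.norm(a-b)
def mask(img,lo,hi):
    return cv2.inRange(cv2.cvtColor(img,cv2.COLOR_BGR2HSV),lo,hi)
def blobs(m,amin=15):
    n,l,s,c=cv2.connectedComponentsWithStats(m)
    return [(s[i].tolist(),c[i].round(1).tolist()) for i in range(1,n) if s[i][4]>=amin]
E
python3 - <<'E'
from h import *
t=load("top");s=load("scene")
for n,f in(("top",t),("scene",s)):
    for c,lo,hi in(("green",(45,120,50),(75,255,255)),("yellow",(22,120,120),(33,255,255)),("red",(0,170,100),(6,255,255)),("blue",(105,150,60),(120,255,255))):
        print(n,c,blobs(mask(f["img"],lo,hi),10))
a=cv2.resize(t["img"][150:300,170:310],None,fx=4,fy=4,interpolation=cv2.INTER_CUBIC)
cv2.imwrite("pics/c1.png",a)
a=cv2.resize(t["img"][180:300,350:450],None,fx=4,fy=4,interpolation=cv2.INTER_CUBIC)
b=cv2.resize(s["img"][240:360,70:200],None,fx=3,fy=4)
cv2.imwrite("pics/c2.png",np.hstack([a,b]))
E
```

```text
top green [([410, 238, 18, 16, 194], [418.5, 245.5])]
top yellow [([244, 226, 8, 8, 49], [247.7, 229.5])]
top red [([84, 97, 7, 4, 25], [87.0, 98.4])]
top blue [([281, 80, 93, 38, 1218], [328.8, 93.4]), ([347, 114, 3, 10, 12], [347.8, 118.2]), ([474, 174, 65, 106, 5768], [505.9, 226.7]), ([223, 196, 26, 32, 260], [238.6, 213.7]), ([255, 207, 14, 20, 84], [260.3, 217.2])]
scene green [([0, 39, 9, 29, 104], [2.8, 56.3]), ([98, 283, 12, 10, 92], [103.3, 287.6]), ([94, 294, 28, 22, 305], [107.7, 305.2])]
scene yellow [([284, 181, 8, 27, 180], [287.1, 193.2])]
scene red [([517, 196, 8, 5, 27], [520.9, 197.7])]
scene blue [([74, 0, 54, 31, 923], [97.0, 10.6]), ([166, 0, 25, 17, 152], [180.8, 6.9]), ([213, 0, 36, 8, 101], [226.3, 3.3]), ([250, 0, 9, 2, 13], [253.6, 0.5]), ([381, 21, 35, 13, 154], [399.1, 27.2]), ([412, 22, 8, 8, 27], [415.5, 25.0]), ([263, 60, 6, 7, 13], [265.2, 62.7]), ([243, 63, 7, 5, 13], [246.0, 65.0]), ([251, 62, 5, 9, 19], [252.7, 65.2]), ([231, 66, 13, 10, 42], [237.8, 69.4]), ([224, 69, 10, 6, 25], [228.2, 71.5]), ([218, 71, 11, 12, 47], [222.0, 76.5]), ([163, 84, 29, 17, 203], [173.0, 90.8]), ([296, 190, 44, 40, 451], [316.3, 211.6]), ([338, 206, 33, 34, 178], [356.9, 223.1]), ([371, 208, 5, 6, 10], [373.0, 210.2]), ([280, 216, 47, 41, 766], [301.9, 238.0]), ([279, 289, 164, 131, 10913], [359.7, 360.8]), ([0, 329, 66, 91, 2850], [22.2, 388.4])]
```

View pics/c1.png

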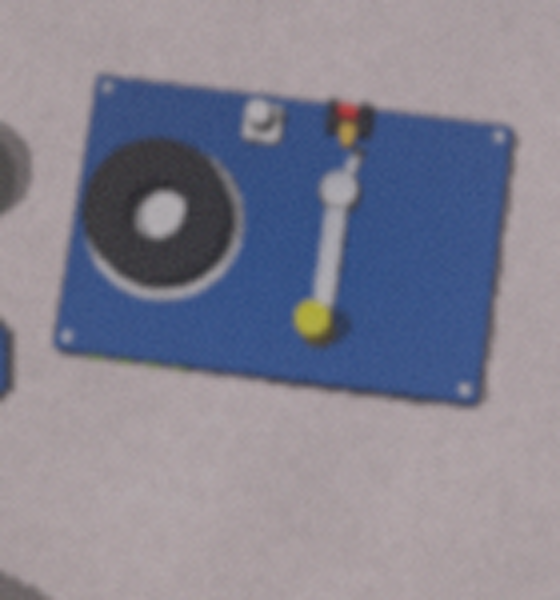

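View pics/c2.png

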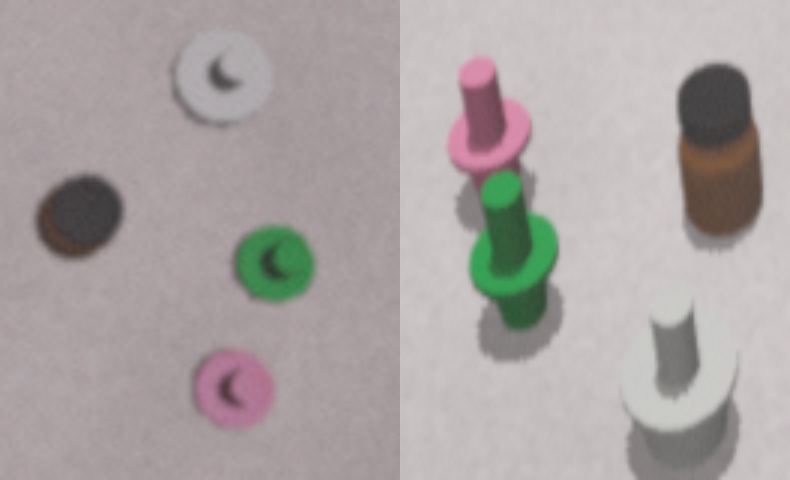

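The crops confirm the target: the green cone stands upright at (418,246) in the top view. The pink and white cones and the jar are separate. The spool's bore is at about (210,203) and the roller at (248,230).

```bash
python3 - <<'E'
from h import *
t=load("top");s=load("scene")
# green collar
m=mask(t["img"],(40,80,30),(80,255,255)); m[:, :400]=0;m[:,440:]=0
c=max(cv2.findContours(m,0,cv2.CHAIN_APPROX_NONE)[0],key=cv2.contourArea); (u,v),r=cv2.minEnclosingCircle(c); e=cv2.fitEllipse(c); print(u,v,r,e)
print("green collar",plane(t,*e[0],0.04), "z0 px check pink")
print("green grip top 2view", two(t,(350+292/4-.4,180+260/4-.4),s,(70+502/3,240+190/4)))
# corners
C=[(98,74),(515,126),(483,405),(56,350)]
P=np.array([plane(t,170+(x-1.5)/4,150+(y-1.5)/4,.04) for x,y in C]); print(P.round(4))
cen=P.mean(0); ex=(P[0]-P[3]+P[1]-P[2]); ey=(P[0]-P[1]+P[3]-P[2]); 
yx=np.arctan2(ex[1],ex[0]); yy=np.arctan2(-ey[0],ey[1]); print("c",cen,"yaw",yx,yy,"len",np.linalg.norm(ex)/2,np.linalg.norm(ey)/2)
yaw=(2*yx+3*yy)/5;R=np.array([[np.cos(yaw),-np.sin(yaw)],[np.sin(yaw),np.cos(yaw)]])
for n,p in(("bore",(0,.085)),("pivot",(.035,-.035)),("roller",(-.065,-.035)),("pawl",(.087,-.035)),("idler",(.076,.025))): print(n,cen[:2]+R@p)
# roller & spool
print("roller top yellow z?",plane(t,247.7,229.5,.13),plane(t,247.7,229.5,.11))
print("roller 2view top",two(t,(248.2,229.3),s,(287.2,184)))
d=cv2.inRange(t["img"],(0,0,0),(75,75,75)); d[:, :186]=0;d[:,235:]=0;d[:170]=0;d[230:]=0
c=max(cv2.findContours(d,0,cv2.CHAIN_APPROX_NONE)[0],key=cv2.contourArea);e=cv2.fitEllipse(c);print("spool",e,plane(t,*e[0],.085))
for n,z,u,v in(("white",.04,405.5,199),("jar",.075,371.5,232.5),("pink",.04,408,277)): print(n,plane(t,u,v,z))
E
```

```text
418.5 245.5 9.300638198852539 ((418.4656066894531, 245.515380859375), (17.09449005126953, 17.761962890625), 118.95014953613281)
green collar [ 0.44313566 -0.35873419  0.04      ] z0 px check pink
green grip top 2view (array([ 0.52797808, -0.27094332,  0.08664738]), np.float64(0.24513568565881338))
[[ 0.6601  0.2675  0.04  ]
 [ 0.6234 -0.0286  0.04  ]
 [ 0.4261 -0.0068  0.04  ]
 [ 0.4625  0.2899  0.04  ]]
c [0.5430156  0.13049613 0.04      ] yaw -0.11139753322425607 -0.1227042469306573 len 0.19868334233872761 0.2986628879856888
bore [0.55303767 0.21490323]
pivot [0.57364473 0.09161353]
roller [0.47434226 0.1034042 ]
pawl [0.62528201 0.08548239]
idler [0.62143314 0.14636084]
roller top yellow z? [0.47224508 0.10518972 0.13      ] [0.47505556 0.10670247 0.11      ]
roller 2view top (array([0.47515234, 0.10512659, 0.11275714]), np.float64(0.00015742930475049177))
spool ((209.28265380859375, 202.7962188720703), (33.98928451538086, 36.296573638916016), 127.54959869384766) [0.55124538 0.21442838 0.085     ]
white [ 0.57337668 -0.32760881  0.04      ]
jar [ 0.47371662 -0.22498165  0.075     ]
pink [ 0.35686697 -0.32714429  0.04      ]
```

Call:
step_arm(series=[{"dp":[0,0,0],"rot":[0,0,-6]},{"dp":[0,0,0],"rot":[0,0,-6]},{"dp":[0,0,0],"rot":[0,0,-5.6]}], grip=0, grip_force=40)

```text
time: 0.45
tool_pos: [0.2575, 0.5693, 0.231]
ee_rot: [-0.0, 0.057, 0.998, -0.0]
wrist_force: [0.6, 0.6, 1.0]
opening: 1.0
```

```bash
cat >> h.py <<'E'
from scipy.spatial.transform import Rotation as Ro
def go(s,p,yawd=None):
    R=Ro.from_quat(np.roll(s["ee_rot"],-1)).as_matrix()
    d=np.array(p)-s["tool_pos"]; print("pos",s["tool_pos"].round(4),"y dir deg",np.degrees(np.arctan2(R[1,1],R[0,1])).round(2),"tilt",R[:,2].round(4),"d",d.round(4),"tool dp mm",(R.T@d*1000).round(1)," grip",round(s["opening"],3),"F",s["wrist_force"].round(1),"t",round(s["time"],2)); return R
E
python3 - <<'E'
from h import *
from station import bot
t=load("top");s=load("scene")
print(two(t,(350+292/4-.4,180+260/4-.4),s,(104,287)))
st=bot.state(); go(st,(.45,.25,.25)); 
st["tool_pos"]=np.array([.45,.25,.25]);go(st,(.443,-.359,.25))
E
```

```text
(array([ 0.44217117, -0.35965143,  0.07584697]), np.float64(0.0020695641998711503))
pos [0.2575 0.5693 0.231 ] y dir deg 83.51 tilt [-3.e-04 -5.e-04 -1.e+00] d [ 0.1925 -0.3193  0.019 ] tool dp mm [-227.4 -295.5  -18.9]  grip 1.0 F [0.6 0.6 1. ] t 0.45
pos [0.45 0.25 0.25] y dir deg 83.51 tilt [-3.e-04 -5.e-04 -1.e+00] d [-0.007 -0.609  0.   ] tool dp mm [-6.190e+01 -6.059e+02  3.000e-01]  grip 1.0 F [0.6 0.6 1. ] t 0.45
```

Call:
step_arm(series=[{"dp":[-0.019,-0.031,-0.002],"rot":[0,0,0]},{"dp":[-0.019,-0.031,-0.002],"rot":[0,0,0]},{"dp":[-0.019,-0.031,-0.002],"rot":[0,0,0]},{"dp":[-0.019,-0.031,-0.002],"rot":[0,0,0]},{"dp":[-0.019,-0.031,-0.002],"rot":[0,0,0]},{"dp":[-0.019,-0.031,-0.002],"rot":[0,0,0]},{"dp":[-0.019,-0.031,-0.002],"rot":[0,0,0]},{"dp":[-0.019,-0.031,-0.002],"rot":[0,0,0]},{"dp":[-0.019,-0.031,-0.002],"rot":[0,0,0]},{"dp":[-0.019,-0.031,-0.002],"rot":[0,0,0]},{"dp":[-0.019,-0.031,-0.002],"rot":[0,0,0]},{"dp":[-0.019,-0.031,-0.002],"rot":[0,0,0]},{"dp":[0,0,0],"rot":[0,0,0]}])

```text
time: 1.75
tool_pos: [0.4419, 0.1702, 0.2555]
ee_rot: [0.0, 0.06, 0.998, -0.0]
wrist_force: [-0.2, 0.8, 0.1]
opening: 0.999
```

```bash
python3 - <<'E'
from h import *
from station import bot
st=bot.state(); go(st,(.443,-.355,.2)); print(st["qpos"].round(2))
f=bot.grab_frame("wrist"); cv2.imwrite("pics/b_wrist.png",f["img"]); np.savez("pics/b_wrist.npz",**f)
E
```

```text
pos [0.4419 0.1702 0.2555] y dir deg 83.08 tilt [ 8.e-04 -7.e-04 -1.e+00] d [ 0.0011 -0.5252 -0.0555] tool dp mm [ -64.4 -521.2   55.9]  grip 0.999 F [-0.2  0.8  0.1] t 1.75
[ 0.24  0.25  1.67 -0.    1.22 -1.21]
```

View pics/b_wrist.png

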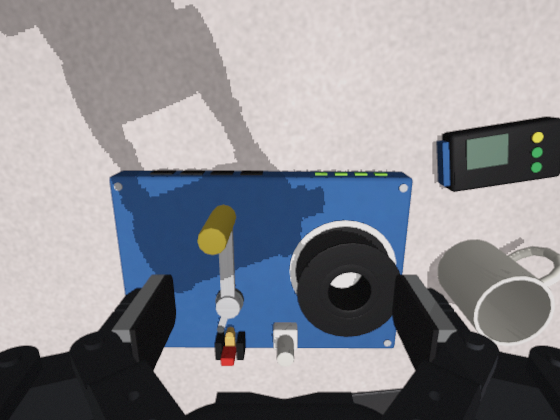

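```bash
python3 - <<'E'
from h import *
f=load("wrist","b")
a=cv2.resize(f["img"][200:350,190:420],None,fx=3.4,fy=3.4,interpolation=cv2.INTER_CUBIC)
a=cv2.convertScaleAbs(a,alpha=1.0); g=(255*(a/255.)**.5).astype(np.uint8)
cv2.imwrite("pics/b2.png",g)
# projected expectations
def proj(p):
    q=np.linalg.inv(f["cam_to_world"])@np.r_[p,1]; w=f["mtx"]@q[:3]; return w[:2]/w[2]
for p in((.5525,.2147,.085),(.4745,.1045,.113),(.5736,.0916,.05)): print(proj(p))
E
```

```text
[344.41891794 291.34243052]
[207.61975847 239.35169781]
[224.24625755 304.30423673]
```

View pics/b2.png

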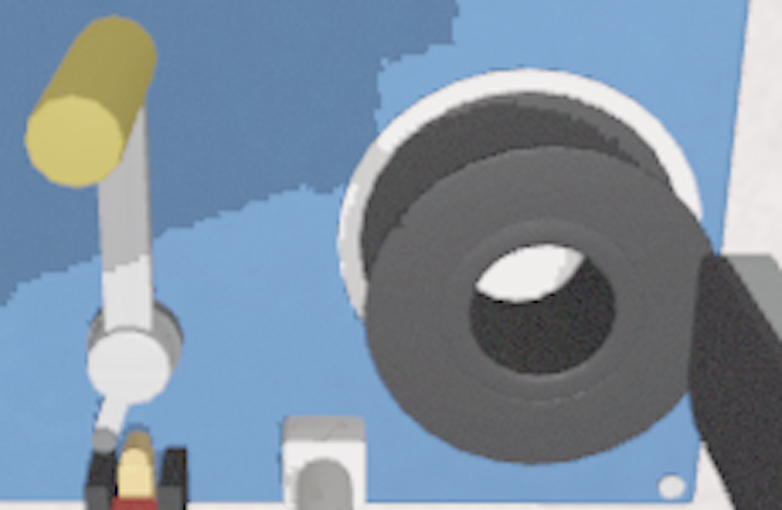

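```bash
python3 - <<'E'
from h import *
f=load("wrist","b");t=load("top");s=load("scene")
print("bore wrist",plane(f,349.4,290.5,.085).round(4),"flange",plane(f,190+540/3.4-.35,200+305/3.4-.35,.085).round(4))
print("roller top w",plane(f,211.4,241.1,.113).round(4), two(f,(211.4,241.1),t,(248.2,229.3)),two(f,(211.4,241.1),s,(287.2,184)))
print("pivot",[plane(f,227.6,307.9,z).round(4) for z in(.05,.055)])
a=cv2.resize(s["img"][140:270,235:395],None,fx=5,fy=4.6,interpolation=cv2.INTER_CUBIC);cv2.imwrite("pics/s2.png",(255*(a/255.)**.6).astype(np.uint8))
E
```

```text
bore wrist [0.5522 0.2194 0.085 ] flange [0.5509 0.2186 0.085 ]
roller top w [0.4764 0.1073 0.113 ] (array([0.4764264 , 0.10602271, 0.11049163]), np.float64(0.002215415537186384)) (array([0.47563453, 0.10633388, 0.11254761]), np.float64(0.00248219633953062))
pivot [array([0.5783, 0.0944, 0.05  ]), array([0.5752, 0.0956, 0.055 ])]
```

View pics/s2.png

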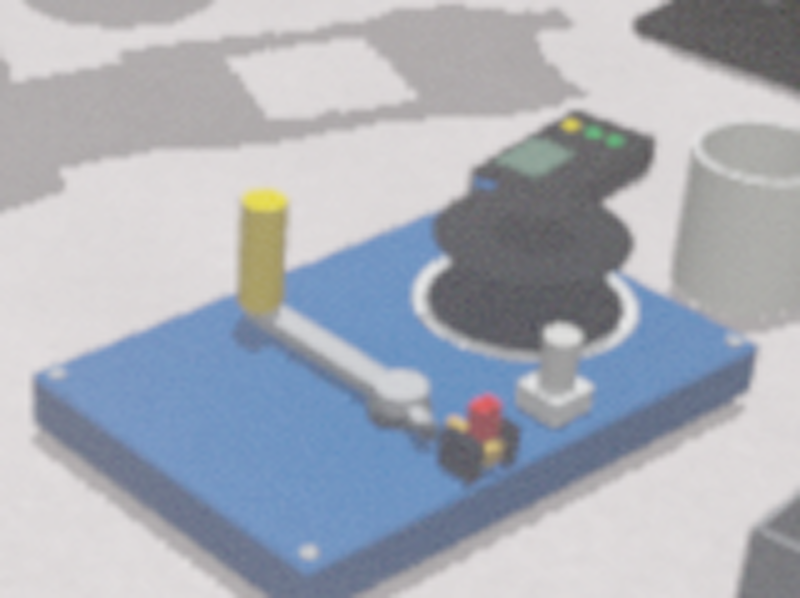

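Call:
step_arm(series=[{"dp":[-0.006,-0.043,0],"rot":[0,0,0]},{"dp":[-0.006,-0.043,0],"rot":[0,0,0]},{"dp":[-0.006,-0.043,0],"rot":[0,0,0]},{"dp":[-0.006,-0.043,0],"rot":[0,0,0]},{"dp":[-0.006,-0.043,0],"rot":[0,0,0]},{"dp":[-0.006,-0.043,0],"rot":[0,0,0]},{"dp":[-0.006,-0.043,0],"rot":[0,0,0]},{"dp":[-0.006,-0.043,0],"rot":[0,0,0]},{"dp":[0,-0.043,0.02],"rot":[0,0,0]},{"dp":[0,-0.043,0.02],"rot":[0,0,0]},{"dp":[0,-0.043,0.02],"rot":[0,0,0]},{"dp":[0,-0.043,0.02],"rot":[0,0,0]},{"dp":[0,0,0],"rot":[0,0,0]}])

```text
time: 3.1
tool_pos: [0.4267, -0.3478, 0.1727]
ee_rot: [-0.001, 0.06, 0.998, 0.0]
wrist_force: [0.5, -0.1, 1.1]
opening: 1.004
```

```bash
python3 - <<'E'
from h import *
from station import bot
st=bot.state(); go(st,(.443,-.359,.15)); print(st["qpos"].round(2))
f=bot.grab_frame("wrist"); cv2.imwrite("pics/c_wrist.png",f["img"]); np.savez("pics/c_wrist.npz",**f)
print(blobs(mask(f["img"],(40,80,30),(80,255,255))))
E
```

```text
pos [ 0.4267 -0.3478  0.1727] y dir deg 83.11 tilt [-0.0019  0.0011 -1.    ] d [ 0.0163 -0.0112 -0.0227] tool dp mm [-17.6  -9.2  22.6]  grip 1.004 F [ 0.5 -0.1  1.1] t 3.1
[-0.79  0.46  1.6  -0.    1.09 -2.24]
[([54, 175, 6, 9, 33], [56.7, 179.2]), ([239, 182, 69, 69, 3587], [272.7, 215.2]), ([58, 188, 6, 9, 30], [60.5, 191.8]), ([64, 209, 7, 9, 33], [66.9, 212.8]), ([68, 221, 6, 9, 34], [70.6, 224.6]), ([74, 241, 6, 9, 32], [76.9, 245.1]), ([78, 253, 6, 8, 30], [80.5, 256.2]), ([84, 272, 5, 8, 30], [86.2, 275.2]), ([87, 282, 6, 9, 32], [89.4, 286.0]), ([93, 301, 5, 8, 29], [95.1, 304.5]), ([96, 311, 5, 8, 28], [98.2, 314.2])]
```

View pics/c_wrist.png

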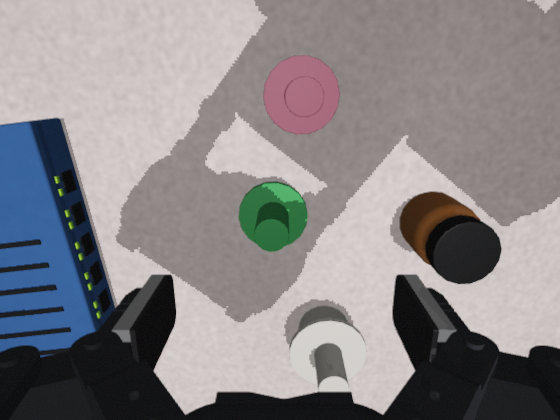

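The green cone's collar is at (273,214) and its grip top at (272,235) in the wrist view. Pink, white and the jar are clear of the fingers.

```bash
python3 - <<'E'
from h import *
from station import bot
f=load("wrist","c"); t=load("top")
print("collar",plane(f,273,215,.04).round(4),"top",plane(f,272,235,.08).round(4))
print(two(f,(273,215),t,(418.47,245.5)))
def proj(p):
    q=np.linalg.inv(f["cam_to_world"])@np.r_[p,1]; w=f["mtx"]@q[:3]; return (w[:2]/w[2]).round(1)
st=bot.state();print("tcp px",proj(st["tool_pos"]))
for p in [(.4435,-.3575,.046),(.4435,-.3575,.13)]: go(st,p)
E
```

```text
collar [ 0.4413 -0.3569  0.04  ] top [ 0.442  -0.3566  0.08  ]
(array([ 0.44242446, -0.35791244,  0.03933774]), np.float64(0.002516031075330469))
tcp px [286.8 281.9]
pos [ 0.427  -0.3456  0.1737] y dir deg 83.14 tilt [-0.0016  0.0017 -1.    ] d [ 0.0165 -0.0119 -0.1277] tool dp mm [-18.  -10.  127.6]  grip 0.999 F [-0.9  0.7  1.2] t 3.15
pos [ 0.427  -0.3456  0.1737] y dir deg 83.14 tilt [-0.0016  0.0017 -1.    ] d [ 0.0165 -0.0119 -0.0437] tool dp mm [-17.8  -9.9  43.6]  grip 0.999 F [-0.9  0.7  1.2] t 3.15
```

Call:
step_arm(series=[{"dp":[-0.0165,-0.01,0.02],"rot":[0,0,0]},{"dp":[0,0,0.03],"rot":[0,0,0]},{"dp":[0,0,0.03],"rot":[0,0,0]},{"dp":[0,0,0.025],"rot":[0,0,0]},{"dp":[0,0,0.022],"rot":[0,0,0]},{"dp":[0,0,0],"rot":[0,0,0]},{"dp":[0,0,0],"rot":[0,0,0]}])

```text
time: 3.85
tool_pos: [0.4433, -0.3557, 0.0489]
ee_rot: [-0.0, 0.058, 0.998, 0.0]
wrist_force: [0.5, -0.0, 1.3]
opening: 0.997
```

```bash
python3 - <<'E'
from h import *
from station import bot
st=bot.state(); go(st,(.442,-.3575,.046))
f=bot.grab_frame("wrist"); cv2.imwrite("pics/d_wrist.png",f["img"])
E
```

```text
pos [ 0.4433 -0.3557  0.0489] y dir deg 83.32 tilt [-1.e-04  3.e-04 -1.e+00] d [-0.0013 -0.0018 -0.0029] tool dp mm [ 1.  -1.9  2.9]  grip 0.997 F [ 0.5 -0.   1.3] t 3.85
```

View pics/d_wrist.png

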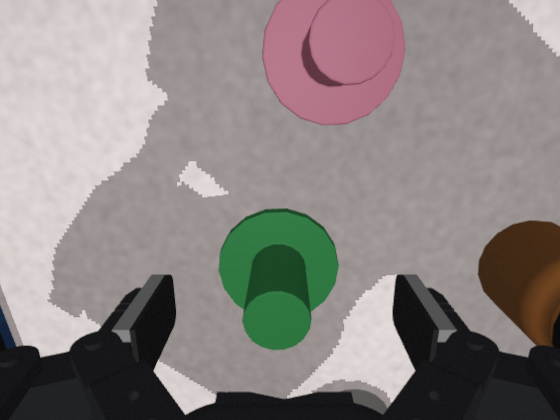

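The cone's grip sits between the pads, with its centre at u≈278 against a pad midline of 285. I'll nudge slightly and close.

Call:
step_arm(series=[{"dp":[0,-0.0015,0.002],"rot":[0,0,0]},{"dp":[0,0,0],"rot":[0,0,0]},{"dp":[0,0,0],"rot":[0,0,0]},{"dp":[0,0,0],"rot":[0,0,0]},{"dp":[0,0,0],"rot":[0,0,0]},{"dp":[0,0,0],"rot":[0,0,0]},{"dp":[0,0,0],"rot":[0,0,0]},{"dp":[0,0,0],"rot":[0,0,0]},{"dp":[0,0,0],"rot":[0,0,0]},{"dp":[0,0,0],"rot":[0,0,0]}], grip=1, grip_force=40)

```text
time: 4.9
tool_pos: [0.4426, -0.3583, 0.0467]
ee_rot: [0.0, 0.059, 0.998, -0.0]
wrist_force: [-0.4, 1.7, 6.7]
opening: 0.263
```

Call:
step_arm(series=[{"dp":[0,0,-0.02],"rot":[0,0,0]},{"dp":[0,0,-0.04],"rot":[0,0,0]},{"dp":[0,0,-0.045],"rot":[0,0,0]},{"dp":[0,0,-0.045],"rot":[0,0,0]},{"dp":[0,0,-0.03],"rot":[0,0,0]},{"dp":[0,0,0],"rot":[0,0,0]}])

```text
time: 5.5
tool_pos: [0.4439, -0.3595, 0.2307]
ee_rot: [0.003, 0.059, 0.998, -0.002]
wrist_force: [-0.7, -0.5, -1.2]
opening: 0.26
```

```bash
python3 - <<'E'
from h import *
from station import bot
st=bot.state(); go(st,(.552,.217,.22))
f=bot.grab_frame("wrist"); cv2.imwrite("pics/e_wrist.png",f["img"]); np.savez("pics/e_wrist.npz",**f)
E
```

```text
pos [ 0.4439 -0.3595  0.2307] y dir deg 83.26 tilt [ 0.0051 -0.005  -1.    ] d [ 0.1081  0.5765 -0.0107] tool dp mm [-39.6 585.3   8.3]  grip 0.26 F [-0.7 -0.5 -1.2] t 5.5
```

View pics/e_wrist.png

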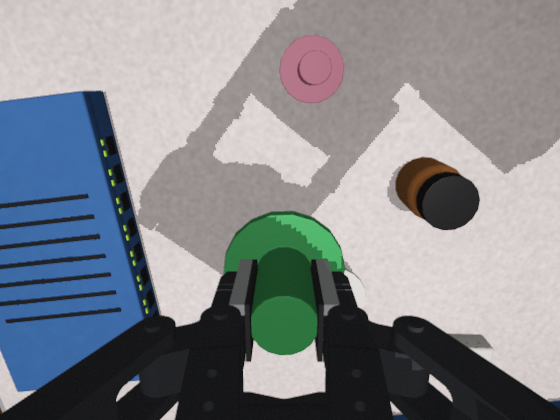

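Grasped symmetrically (collar around u=284, opening 0.26). Next stop is above the bore.

Call:
step_arm(series=[{"dp":[-0.002,0.02,0],"rot":[0,0,0]},{"dp":[-0.002,0.035,0],"rot":[0,0,0]},{"dp":[-0.003,0.045,0],"rot":[0,0,0]},{"dp":[-0.003,0.045,0],"rot":[0,0,0]},{"dp":[-0.003,0.045,0],"rot":[0,0,0]},{"dp":[-0.003,0.045,0],"rot":[0,0,0]},{"dp":[-0.003,0.045,0],"rot":[0,0,0]},{"dp":[-0.003,0.045,0],"rot":[0,0,0]},{"dp":[-0.003,0.045,0],"rot":[0,0,0]},{"dp":[-0.003,0.045,0],"rot":[0,0,0]},{"dp":[-0.003,0.045,0],"rot":[0,0,0]},{"dp":[-0.003,0.045,0],"rot":[0,0,0]},{"dp":[-0.003,0.04,0],"rot":[0,0,0]},{"dp":[-0.003,0.03,0],"rot":[0,0,0]},{"dp":[0,0.01,0.01],"rot":[0,0,0]},{"dp":[0,0,0.01],"rot":[0,0,0]},{"dp":[0,0,0],"rot":[0,0,0]},{"dp":[0,0,0],"rot":[0,0,0]},{"dp":[0,0,0],"rot":[0,0,0]}])

```text
time: 7.45
tool_pos: [0.551, 0.217, 0.2065]
ee_rot: [0.0, 0.059, 0.998, -0.0]
wrist_force: [0.6, -0.2, -0.4]
opening: 0.261
```

```bash
python3 - <<'E'
from h import *
from station import bot
st=bot.state(); go(st,(.552,.217,.2))
f=bot.grab_frame("wrist"); cv2.imwrite("pics/f_wrist.png",f["img"]); np.savez("pics/f_wrist.npz",**f)
f=bot.grab_frame("scene"); cv2.imwrite("pics/f_scene.png",cv2.resize(f["img"][50:270,200:450],None,fx=3,fy=2.7))
E
```

```text
pos [0.551  0.217  0.2065] y dir deg 83.19 tilt [ 1.e-04 -1.e-04 -1.e+00] d [ 0.001  -0.     -0.0065] tool dp mm [-1.   0.1  6.5]  grip 0.261 F [ 0.6 -0.2 -0.4] t 7.45
```

View pics/f_wrist.png

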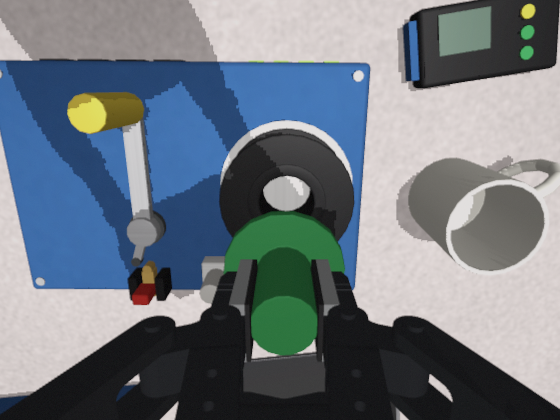

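View pics/f_scene.png

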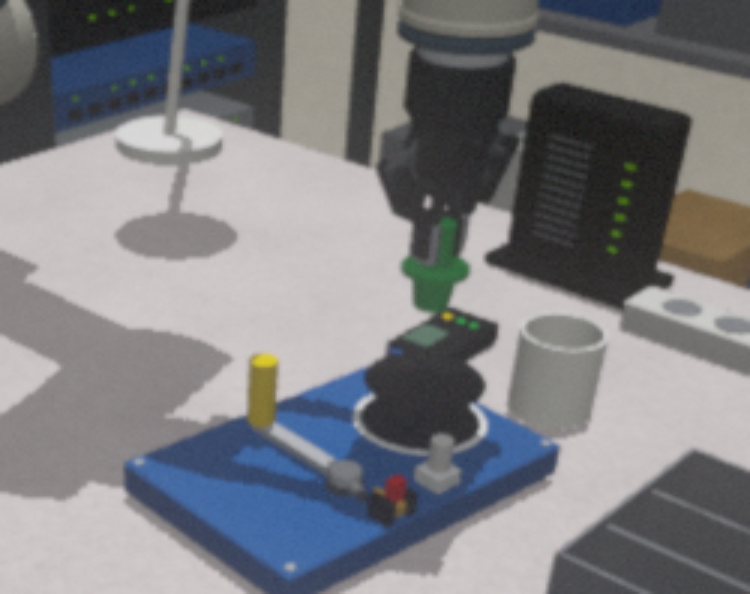

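```bash
python3 - <<'E'
from h import *
f=load("wrist","f")
a=cv2.resize(f["img"][110:270,200:370],None,fx=4,fy=3.7,interpolation=cv2.INTER_CUBIC)
cv2.imwrite("pics/f2.png",(255*(a/255.)**.45).astype(np.uint8))
def proj(p):
    q=np.linalg.inv(f["cam_to_world"])@np.r_[p,1]; w=f["mtx"]@q[:3]; return (w[:2]/w[2])
c=f["cam_to_world"]
for xy in[(.551,.217),(.552,.219)]:
    print(proj((*xy,.085)), [proj((xy[0]+.02*np.cos(k),xy[1]+.02*np.sin(k),.085)).round(1).tolist() for k in(0,np.pi/2,np.pi,-np.pi/2)])
    print([proj((xy[0]+.05*np.cos(k),xy[1]+.05*np.sin(k),.085)).round(1).tolist() for k in(np.pi/2,np.pi,-np.pi/2)])
E
```

```text
[282.56707257 199.28366493] [[285.8, 224.9], [309.9, 196.1], [279.2, 172.6], [255.4, 202.4]]
[[351.1, 191.4], [273.8, 130.2], [214.9, 207.1]]
[285.45270953 200.27603475] [[288.6, 225.8], [312.7, 197.1], [282.1, 173.6], [258.3, 203.4]]
[[353.9, 192.4], [276.9, 131.3], [217.9, 208.1]]
```

View pics/f2.png

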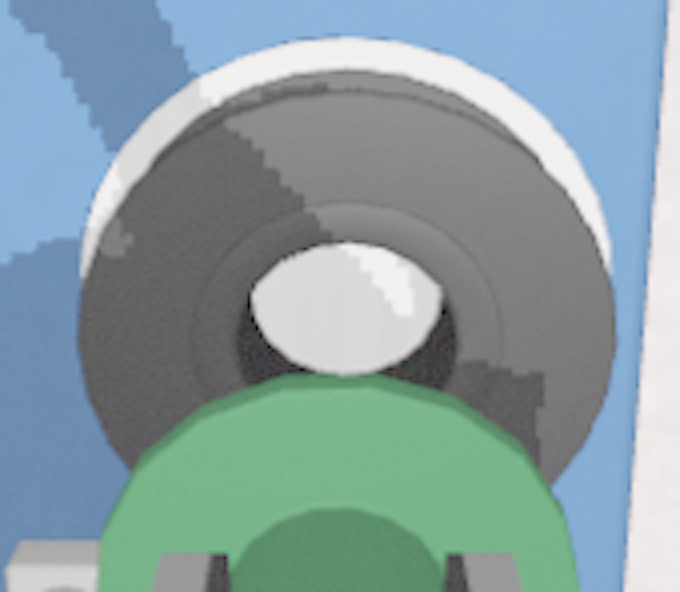

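```bash
python3 - <<'E'
from h import *
f=load("wrist","f")
def proj(p):
    q=np.linalg.inv(f["cam_to_world"])@np.r_[p,1]; w=f["mtx"]@q[:3]; return (w[:2]/w[2])
def ext(c,r):
    P=np.array([proj((c[0]+r*np.cos(k),c[1]+r*np.sin(k),c[2])) for k in np.linspace(0,6.283,200)]);return P.min(0).round(1),P.max(0).round(1)
T=(.551,.217,.2065)
for nm,dz,r in(("collar top",-.0067,.027),("collar bot",-.0127,.027),("griptop",.0333,.012)): print(nm,ext((T[0],T[1],T[2]+dz),r))
for xy in[(.551,.217),(.553,.2195),(.5535,.220)]: print("bore",ext((*xy,.085),.02),"fl",ext((*xy,.085),.05))
g=mask(f["img"],(40,80,20),(80,255,255));print(blobs(g,100))
E
```

```text
collar top (array([219.9, 214.6]), array([343.5, 326. ]))
collar bot (array([222.1, 210.2]), array([341.4, 318.4]))
griptop (array([245.3, 297.4]), array([316.7, 358.6]))
bore (array([255.1, 172.4]), array([310., 225.])) fl (array([213.9, 129.6]), array([351.2, 261.7]))
bore (array([258.9, 174.7]), array([313.7, 227.2])) fl (array([217.8, 132.1]), array([354.9, 263.7]))
bore (array([259.7, 175.3]), array([314.4, 227.7])) fl (array([218.5, 132.8]), array([355.6, 264.2]))
[([519, 25, 16, 15, 185], [526.7, 32.1]), ([519, 45, 15, 15, 176], [526.0, 52.2]), ([224, 211, 121, 145, 10379], [283.8, 275.8])]
```

Call:
step_arm(series=[{"dp":[-0.0015,0.001,0.02],"rot":[0,0,0]},{"dp":[0,0,0.025],"rot":[0,0,0]},{"dp":[0,0,0.015],"rot":[0,0,0]},{"dp":[0,0,0.01],"rot":[0,0,0]},{"dp":[0,0,0.007],"rot":[0,0,0]},{"dp":[0,0,0.005],"rot":[0,0,0]},{"dp":[0,0,0],"rot":[0,0,0]},{"dp":[0,0,0],"rot":[0,0,0]}])

```text
time: 8.35
tool_pos: [0.5528, 0.219, 0.1248]
ee_rot: [0.0, 0.059, 0.998, 0.0]
wrist_force: [0.8, -0.2, -0.8]
opening: 0.266
```

```bash
python3 - <<'E'
from h import *
from station import bot
st=bot.state(); go(st,(.5525,.218,.0985))
f=bot.grab_frame("wrist"); np.savez("pics/g_wrist.npz",**f)
a=cv2.resize(f["img"][140:340,190:390],None,fx=3,fy=3)
f=bot.grab_frame("scene"); b=cv2.resize(f["img"][110:250,290:400],None,fx=3.6,fy=600/140)
cv2.imwrite("pics/g.png",np.hstack([a[:,:400+0],b]) if 0 else cv2.resize(np.hstack([a,b]),(800,480)))
E
```

```text
pos [0.5528 0.219  0.1248] y dir deg 83.26 tilt [ 7.e-04  2.e-04 -1.e+00] d [-0.0003 -0.001  -0.0263] tool dp mm [ 0.2 -1.  26.3]  grip 0.266 F [ 0.8 -0.2 -0.8] t 8.35
```

View pics/g.png

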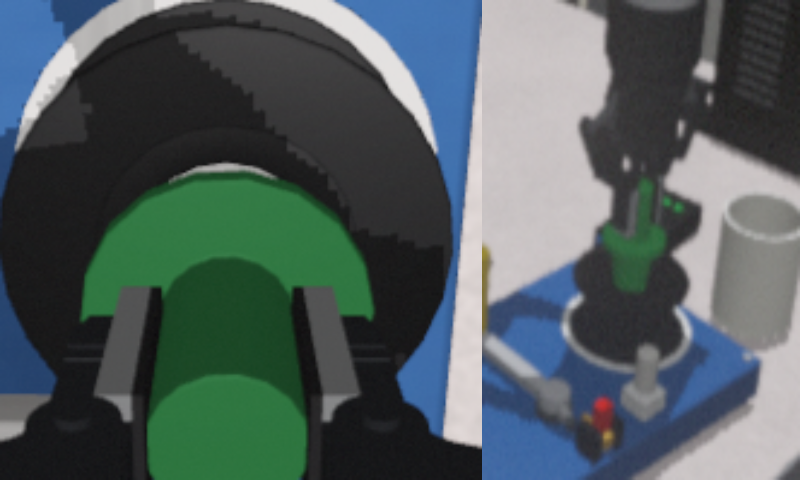

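Call:
step_arm(series=[{"dp":[0,0,0.005],"rot":[0,0,0]},{"dp":[0,0,0.005],"rot":[0,0,0]},{"dp":[0,0,0.004],"rot":[0,0,0]},{"dp":[0,0,0.003],"rot":[0,0,0]},{"dp":[0,0,0],"rot":[0,0,0]},{"dp":[0,0,0],"rot":[0,0,0]}])

```text
time: 9.05
tool_pos: [0.5525, 0.2189, 0.1072]
ee_rot: [-0.0, 0.059, 0.998, -0.0]
wrist_force: [-0.6, 0.7, -0.5]
opening: 0.261
```

No contact force so far. Continuing down.

Call:
step_arm(series=[{"dp":[0,0,0.003],"rot":[0,0,0]},{"dp":[0,0,0.002],"rot":[0,0,0]},{"dp":[0,0,0.002],"rot":[0,0,0]},{"dp":[0,0,0],"rot":[0,0,0]},{"dp":[0,0,0],"rot":[0,0,0]}])

```text
time: 9.55
tool_pos: [0.5525, 0.2189, 0.1002]
ee_rot: [-0.0, 0.059, 0.998, -0.0]
wrist_force: [-0.1, -0.1, -0.1]
opening: 0.26
```

```bash
python3 - <<'E'
from h import *
from station import bot
for i in range(2):
    st=bot.state(); go(st,(.5525,.218,.098))
    f=bot.grab_frame("wrist")
np.savez("pics/k_wrist.npz",**f)
a=cv2.resize(f["img"][110:340,190:390],None,fx=3,fy=2.6)
f=bot.grab_frame("scene"); b=cv2.resize(f["img"][110:250,290:400],None,fx=3.6,fy=598/140)
cv2.imwrite("pics/k.png",cv2.resize(np.hstack([a,b]),(800,480)))
E
```

```text
pos [0.5525 0.2189 0.1002] y dir deg 83.26 tilt [-1.e-04 -0.e+00 -1.e+00] d [ 0.     -0.0009 -0.0022] tool dp mm [-0.1 -0.9  2.2]  grip 0.26 F [-0.1 -0.1 -0.1] t 9.55
pos [0.5525 0.2189 0.1003] y dir deg 83.26 tilt [-0. -0. -1.] d [ 0.     -0.0009 -0.0023] tool dp mm [-0.1 -0.9  2.3]  grip 0.262 F [ 0.4 -0.7 -0.7] t 9.6
```

View pics/k.png

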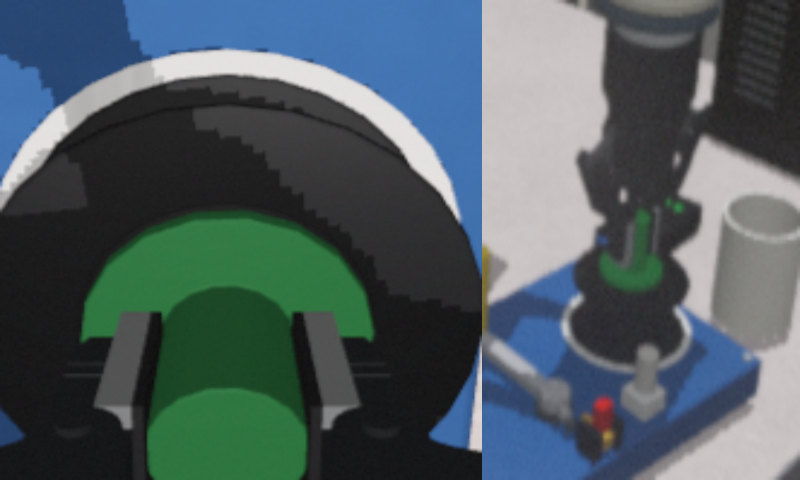

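The collar is just above the flange and the plug is in the bore with zero side force. I'll lower the last ~2–3 mm to contact.

Call:
step_arm(series=[{"dp":[0,0,0.001],"rot":[0,0,0]},{"dp":[0,0,0.001],"rot":[0,0,0]},{"dp":[0,0,0.0005],"rot":[0,0,0]},{"dp":[0,0,0],"rot":[0,0,0]},{"dp":[0,0,0],"rot":[0,0,0]}])

```text
time: 10.2
tool_pos: [0.5526, 0.2189, 0.0978]
ee_rot: [0.0, 0.059, 0.998, 0.0]
wrist_force: [1.5, 0.1, -0.5]
opening: 0.261
```

Call:
step_arm(series=[{"dp":[0,0,0.0005],"rot":[0,0,0]},{"dp":[0,0,0.0005],"rot":[0,0,0]},{"dp":[0,0,0],"rot":[0,0,0]},{"dp":[0,0,0],"rot":[0,0,0]}])

```text
time: 10.6
tool_pos: [0.5527, 0.2189, 0.0977]
ee_rot: [0.0, 0.059, 0.998, 0.0]
wrist_force: [-2.5, -1.8, 13.5]
opening: 0.26
```

A 13.5 N upward contact force at TCP z=0.0977 matches the computed seat height. Opening and retreating.

Call:
step_arm(series=[{"dp":[0,0,0],"rot":[0,0,0]},{"dp":[0,0,0],"rot":[0,0,0]},{"dp":[0,0,0],"rot":[0,0,0]},{"dp":[0,0,0],"rot":[0,0,0]},{"dp":[0,0,0],"rot":[0,0,0]},{"dp":[0,0,0],"rot":[0,0,0]},{"dp":[0,0,-0.01],"rot":[0,0,0]},{"dp":[0,0,-0.03],"rot":[0,0,0]},{"dp":[0,0,-0.04],"rot":[0,0,0]},{"dp":[0,0,-0.04],"rot":[0,0,0]},{"dp":[0,0,0],"rot":[0,0,0]}], grip=0)

```text
time: 11.7
tool_pos: [0.555, 0.2197, 0.2229]
ee_rot: [0.004, 0.059, 0.998, 0.001]
wrist_force: [1.0, -0.0, -0.6]
opening: 1.002
```

```bash
python3 - <<'E'
from h import *
from station import bot
st=bot.state(); go(st,(.475,.1055,.16))
f=bot.grab_frame("wrist"); cv2.imwrite("pics/l_wrist.png",f["img"]);np.savez("pics/l_wrist.npz",**f)
f=bot.grab_frame("scene"); cv2.imwrite("pics/l_scene.png",cv2.resize(f["img"][130:270,230:410],None,fx=4.4,fy=4.2,interpolation=cv2.INTER_CUBIC))
E
```

```text
pos [0.555  0.2197 0.2229] y dir deg 83.27 tilt [ 0.0086  0.0025 -1.    ] d [-0.08   -0.1142 -0.0629] tool dp mm [  66.5 -123.    61.9]  grip 1.002 F [ 1.  -0.  -0.6] t 11.7
```

View pics/l_wrist.png

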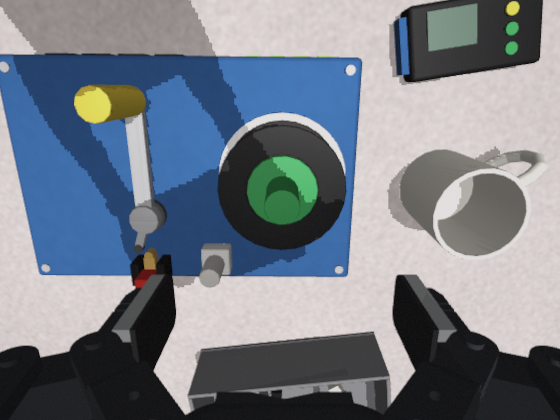

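View pics/l_scene.png

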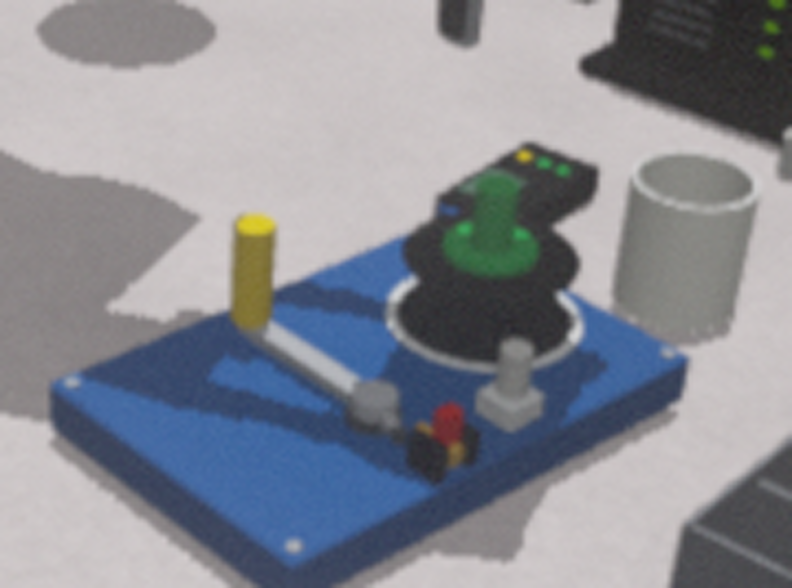

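The cone is seated and released: collar flat on the flange, centred at (283,190) in the wrist view. Now to the roller.

Call:
step_arm(series=[{"dp":[0.011,-0.02,0],"rot":[0,0,0]},{"dp":[0.021,-0.04,0],"rot":[0,0,0]},{"dp":[0.021,-0.04,0],"rot":[0,0,0]},{"dp":[0.01,-0.021,0.015],"rot":[0,0,0]},{"dp":[0,0,0.03],"rot":[0,0,0]},{"dp":[0,0,0.02],"rot":[0,0,0]},{"dp":[0,0,0],"rot":[0,0,0]},{"dp":[0,0,0],"rot":[0,0,0]},{"dp":[0,0,0],"rot":[0,0,0]}])

```text
time: 12.7
tool_pos: [0.4762, 0.1063, 0.1525]
ee_rot: [0.0, 0.059, 0.998, 0.0]
wrist_force: [0.6, 0.5, 0.8]
opening: 1.0
```

```bash
python3 - <<'E'
from h import *
from station import bot
st=bot.state(); go(st,(.4755,.106,.068))
f=bot.grab_frame("wrist"); cv2.imwrite("pics/m_wrist.png",f["img"]);np.savez("pics/m_wrist.npz",**f)
b=blobs(mask(f["img"],(20,100,60),(35,255,255)));print(b)
def proj(p):
    q=np.linalg.inv(f["cam_to_world"])@np.r_[p,1]; w=f["mtx"]@q[:3]; return (w[:2]/w[2])
print(proj((*st["tool_pos"][:2],.1125)))
E
```

```text
pos [0.4762 0.1063 0.1525] y dir deg 83.27 tilt [ 8.e-04  1.e-04 -1.e+00] d [-0.0007 -0.0003 -0.0845] tool dp mm [ 0.7 -0.4 84.5]  grip 1.0 F [0.6 0.5 0.8] t 12.7
[([263, 191, 47, 74, 2666], [285.8, 228.8]), ([278, 361, 12, 25, 239], [283.8, 375.1])]
[282.08362184 243.05689286]
```

View pics/m_wrist.png

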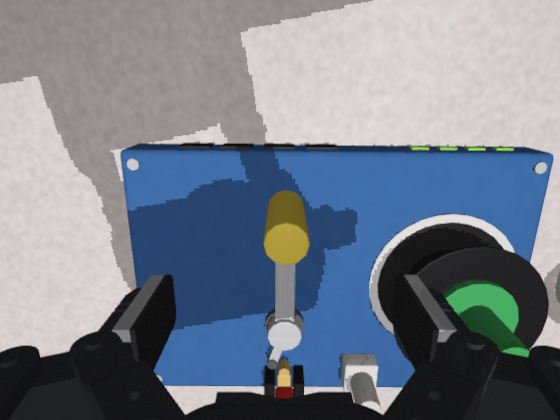

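The roller is centred between the pads, at (286,242) against the TCP's predicted (282,243). I'll half-close for extra clearance from the spool, descend and grip.

Call:
step_arm(series=[{"dp":[0,0,0],"rot":[0,0,0]},{"dp":[0,0,0],"rot":[0,0,0]},{"dp":[0,0,0],"rot":[0,0,0]},{"dp":[0,0,0.02],"rot":[0,0,0]},{"dp":[0,0,0.02],"rot":[0,0,0]},{"dp":[0,0,0.02],"rot":[0,0,0]},{"dp":[0,0,0.015],"rot":[0,0,0]},{"dp":[0,0,0.009],"rot":[0,0,0]},{"dp":[0,0,0],"rot":[0,0,0]},{"dp":[0,0,0],"rot":[0,0,0]}], grip=0.35)

```text
time: 13.75
tool_pos: [0.476, 0.1062, 0.0682]
ee_rot: [0.0, 0.059, 0.998, 0.0]
wrist_force: [-1.0, -0.2, 0.8]
opening: 0.651
```

Call:
step_arm(series=[{"dp":[0,0,0],"rot":[0,0,0]},{"dp":[0,0,0],"rot":[0,0,0]},{"dp":[0,0,0],"rot":[0,0,0]},{"dp":[0,0,0],"rot":[0,0,0]},{"dp":[0,0,0],"rot":[0,0,0]},{"dp":[0,0,0],"rot":[0,0,0]},{"dp":[0,0,0],"rot":[0,0,0]},{"dp":[0,0,0],"rot":[0,0,0]}], grip=1, grip_force=50)

```text
time: 14.55
tool_pos: [0.4761, 0.1065, 0.0685]
ee_rot: [0.001, 0.059, 0.998, 0.0]
wrist_force: [-1.9, 4.5, 8.4]
opening: 0.269
```

```bash
python3 - <<'E'
from h import *
from station import bot
st=bot.state(); R=go(st,(.4755,.106,.068)); print(st["qpos"].round(2))
f=bot.grab_frame("wrist"); cv2.imwrite("pics/n_wrist.png",f["img"])
# arc steps in tool frame: turn 3deg about -z each row, tool y tangent backwards
th=np.radians(3); print("per 3deg row: dp applied before turn: tool x,y mm", -100*(1-np.cos(th)), -100*np.sin(th))
E
```

```text
pos [0.4761 0.1065 0.0685] y dir deg 83.26 tilt [ 1.3e-03  6.0e-04 -1.0e+00] d [-0.0006 -0.0005 -0.0005] tool dp mm [ 0.5 -0.6  0.5]  grip 0.269 F [-1.9  4.5  8.4] t 14.55
[ 0.1   0.55  1.85  0.    0.74 -1.36]
per 3deg row: dp applied before turn: tool x,y mm -0.13704652454261668 -5.2335956242943835
```

View pics/n_wrist.png

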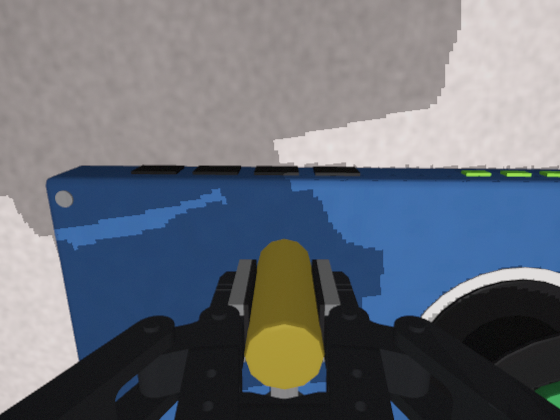

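Call:
step_arm(series=[{"dp":[-0.0001,-0.0035,0],"rot":[0,0,-2]},{"dp":[-0.0001,-0.0035,0],"rot":[0,0,-2]},{"dp":[-0.0001,-0.0035,0],"rot":[0,0,-2]},{"dp":[-0.0001,-0.0035,0],"rot":[0,0,-2]},{"dp":[-0.0001,-0.0035,0],"rot":[0,0,-2]},{"dp":[0,0,0],"rot":[0,0,0]}])

```text
time: 15.2
tool_pos: [0.4756, 0.089, 0.0685]
ee_rot: [0.0, -0.029, 1.0, 0.0]
wrist_force: [-1.6, 11.3, 8.9]
opening: 0.27
```

```bash
cat >> h.py <<'E'
def ang(st):
    R=go(st,st["tool_pos"]); v=st["tool_pos"][:2]-np.array([.5751,.0947]); th=np.arctan2(v[1],v[0])-(np.pi-.118)
    print("theta",(th+np.pi)%(2*np.pi)-np.pi,"r",np.linalg.norm(v),"tool yaw th",np.radians(np.degrees(np.arctan2(R[1,1],R[0,1]))-83.26))
    u=v/np.linalg.norm(v); F=st["wrist_force"][:2]; print("F rad",F@u,"F tan",F@np.array([-u[1],u[0]]),"Fz",st["wrist_force"][2])
E
python3 - <<'E'
from h import *
from station import bot
ang(bot.state())
E
```

```text
pos [0.4756 0.089  0.0685] y dir deg 93.3 tilt [ 9.e-04  9.e-04 -1.e+00] d [0. 0. 0.] tool dp mm [0. 0. 0.]  grip 0.27 F [-1.6 11.3  8.9] t 15.2
theta 0.17503585671098953 r 0.09970125780789399 tool yaw th 0.17529446599148835
F rad 0.9173563622489732 F tan -11.403782228252593 Fz 8.948919058841373
```

Following the arc well: 11.4 N tangential while climbing the pawl, almost no radial force. Continuing to about 0.56 rad.

Call:
step_arm(series=[{"dp":[-0.0001,-0.0035,0],"rot":[0,0,-2]},{"dp":[-0.0001,-0.0035,0],"rot":[0,0,-2]},{"dp":[-0.0001,-0.0035,0],"rot":[0,0,-2]},{"dp":[-0.0001,-0.0035,0],"rot":[0,0,-2]},{"dp":[-0.0001,-0.0035,0],"rot":[0,0,-2]},{"dp":[-0.0001,-0.0035,0],"rot":[0,0,-2]},{"dp":[0,0,0],"rot":[0,0,0]}])

```text
time: 15.9
tool_pos: [0.4791, 0.0682, 0.0684]
ee_rot: [0.0, -0.133, 0.991, 0.0]
wrist_force: [-2.7, 8.3, 9.3]
opening: 0.27
```

```bash
python3 - <<'E'
from h import *
from station import bot
ang(bot.state())
E
```

```text
pos [0.4791 0.0682 0.0684] y dir deg 105.33 tilt [ 6.e-04  5.e-04 -1.e+00] d [0. 0. 0.] tool dp mm [0. 0. 0.]  grip 0.27 F [-2.7  8.3  9.3] t 15.9
theta 0.387206644079515 r 0.09963793795373686 tool yaw th 0.38518394863558947
F rad 0.401045817129886 F tan -8.734368224197286 Fz 9.332354823042936
```

Call:
step_arm(series=[{"dp":[-0.0001,-0.0035,0],"rot":[0,0,-2]},{"dp":[-0.0001,-0.0035,0],"rot":[0,0,-2]},{"dp":[-0.0001,-0.0035,0],"rot":[0,0,-2]},{"dp":[-0.0001,-0.0035,0],"rot":[0,0,-2]},{"dp":[-0.0001,-0.0035,0],"rot":[0,0,-2]},{"dp":[0,0,0],"rot":[0,0,0]},{"dp":[0,0,0],"rot":[0,0,0]}])

```text
time: 16.6
tool_pos: [0.4851, 0.0524, 0.0684]
ee_rot: [0.0, -0.219, 0.976, 0.0]
wrist_force: [-3.5, 11.3, 10.3]
opening: 0.272
```

```bash
python3 - <<'E'
from h import *
from station import bot
ang(bot.state())
f=bot.grab_frame("scene"); cv2.imwrite("pics/o_scene.png",cv2.resize(f["img"][100:270,210:420],None,fx=3.8,fy=3.5,interpolation=cv2.INTER_CUBIC))
f=bot.grab_frame("wrist"); cv2.imwrite("pics/o_wrist.png",f["img"])
E
```

```text
pos [0.4851 0.0524 0.0684] y dir deg 115.25 tilt [ 3.e-04  1.e-03 -1.e+00] d [0. 0. 0.] tool dp mm [0. 0. 0.]  grip 0.272 F [-3.5 11.3 10.3] t 16.6
theta 0.5576001382945224 r 0.09947387600367975 tool yaw th 0.5582795943842919
F rad -1.6189082351318127 F tan -11.764195426219667 Fz 10.290175765972954
```

View pics/o_scene.png

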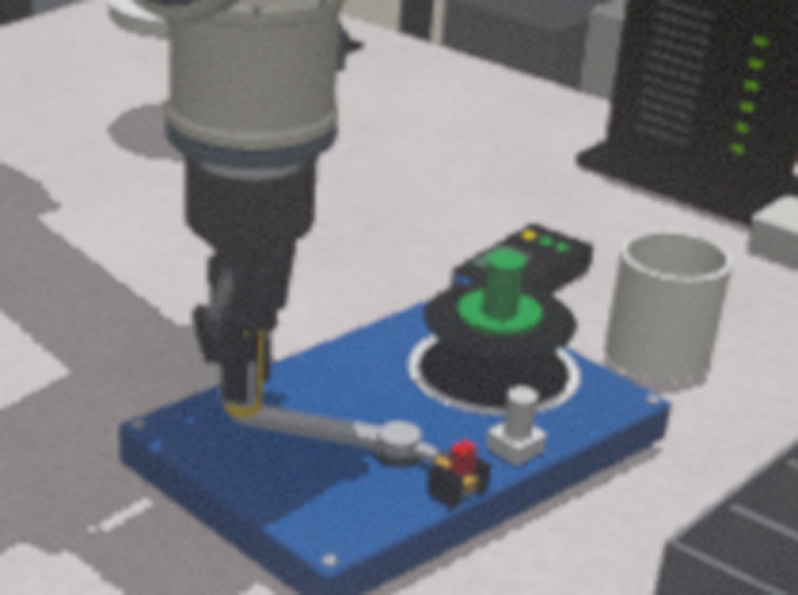

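View pics/o_wrist.png

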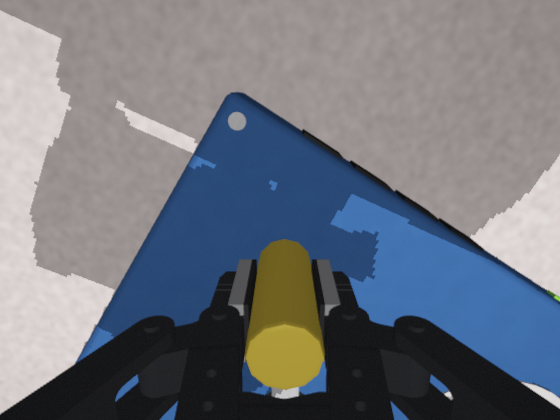

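The arm swung with the gripper, the force dipped to 8.7 N past the crest and is now 11.8 N, and the cone is still seated. Adding 1° for margin.

Call:
step_arm(series=[{"dp":[0,-0.0017,0],"rot":[0,0,-1]},{"dp":[0,0,0],"rot":[0,0,0]},{"dp":[0,0,0],"rot":[0,0,0]},{"dp":[0,0,0],"rot":[0,0,0]},{"dp":[0,0,0],"rot":[0,0,0]},{"dp":[0,0,0],"rot":[0,0,0]}])

```text
time: 17.3
tool_pos: [0.4858, 0.0509, 0.0684]
ee_rot: [0.0, -0.227, 0.974, 0.0]
wrist_force: [-2.8, 11.2, 10.3]
opening: 0.269
```

```bash
python3 - <<'E'
from h import *
from station import bot
ang(bot.state())
f=bot.grab_frame("top"); cv2.imwrite("pics/p_top.png",f["img"])
ang(bot.state())
E
```

```text
pos [0.4858 0.0509 0.0684] y dir deg 116.25 tilt [ 3.e-04  1.e-03 -1.e+00] d [0. 0. 0.] tool dp mm [0. 0. 0.]  grip 0.269 F [-2.8 11.2 10.3] t 17.3
theta 0.5735794579900091 r 0.09946115782749376 tool yaw th 0.5757638778172628
F rad -2.42911689162489 F tan -11.29307423217825 Fz 10.314973023947175
pos [0.4858 0.0509 0.0684] y dir deg 116.25 tilt [ 4.e-04  1.e-03 -1.e+00] d [0. 0. 0.] tool dp mm [0. 0. 0.]  grip 0.268 F [-4.1 11.   9.1] t 17.35
theta 0.5738178152952873 r 0.09943202365537722 tool yaw th 0.5757329761005733
F rad -1.148895863527241 F tan -11.690577659767417 Fz 9.050285559214107
```

View pics/p_top.png

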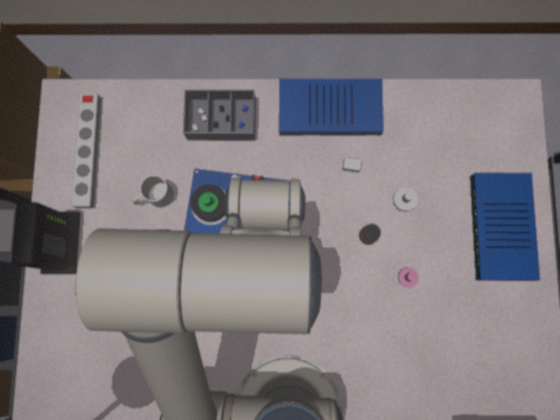

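The top view shows the green cone in the spool at (208,203). The white cone (405,199), pink cone (408,277), jar (370,234), coupler (352,165) and mug (155,190) haven't moved. The arm is held at about 0.574 rad, so I'm handing in.

```bash
python3 - <<'E'
from h import *
from station import bot
ang(bot.state()); print(bot.sign_off())
E
```

```text
pos [0.4858 0.0509 0.0684] y dir deg 116.25 tilt [ 4.e-04  1.e-03 -1.e+00] d [0. 0. 0.] tool dp mm [0. 0. 0.]  grip 0.268 F [-4.1 11.   9.1] t 17.35
theta 0.5738178152952873 r 0.09943202365537722 tool yaw th 0.5757329761005733
F rad -1.148895863527241 F tan -11.690577659767417 Fz 9.050285559214107
the job is handed in; nothing more can be done
None
```

I locked the spool with the green cone and let go of it. I then gripped the yellow roller, swung the tensioner arm back past its click, and handed the job in at 17.35 s with the gripper still holding it.

**Last checks:**
- **Cone:** I lowered it until 13.5 N of upward contact at the expected seat height. After release, the wrist and scene pictures showed the collar flat and centred on the spool. The last top view still shows it in place.
- **Tensioner:** it is held at about 0.574 rad by the gripper's position, and the roller hasn't slipped. That is above 0.53 and short of the 0.62 stop. The resistance rose to 11.4 N, eased to 8.7 N past the crest, then rose to about 11.5 N.
- **Other things:** the white cone, pink cone, jar, coupler and mug are where they started in the last top view. The tester was hidden under the arm there, but it looked unmoved in the last scene picture.

**Disagreements:**
- The cameras differed by up to 5 mm on where the bore is, so I aimed between them. The cone went in without side force.
- A steady vertical force of about 9 to 10 N stayed on the wrist after I gripped the roller. I didn't look for the cause; it is well under the 40 N limit.

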